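# Load a tape cassette into the label maker

## Robot

A 6-joint arm with a two-finger parallel gripper is mounted at the origin on the work surface. World frame = base frame: x ahead of the robot, y to its left, z up, the work surface at z = 0. Lengths are in mm, angles in rad, forces in N, time in s.
With the tool pointing down it reaches from about 225 to 725 mm from the base axis. Payload 3.1 kg.
Tool frame: the origin (TCP) lies at the very end of the fingers, on their centre line; the grasp point (between the pads) lies 19 mm behind it; z points along the fingers, y is the direction in which the jaws open and shut (so a half turn about z gives the same grasp; the last joint's range is limited). The gripper opens to 85 mm and grips with 20 to 120 N. Pads are 22 mm wide; open, the fingers measure 114 mm over their backs; the gripper's body (76 mm by 85 mm) begins 54 mm behind the grasp point. The pads swing forward as they close: fully open they stand 13 mm farther back than shut.
Start: joints at [1.097, 0.048, 0.099, 1.622, 0, 1.443], TCP at [177.955, 493.912, 198.512] pointing down, gripper open.
Joint ranges: [-2.91, 2.91], [-0.99, 1.94], [-1.21, 1.42], [-2.12, 2.29], [-1.49, 1.47], [-3.14, 3.14]. Speed limits (rad/s): [2.79, 2.79, 3.14, 3.14, 3.14, 3.14].

## Interface

Orientations are given as a unit quaternion [x, y, z, w].
In Python, from workcell import read_state, vision, arm gives the robot as it stands.
- The arm moves only by the tool carry_out, never from a script. Its argument "series" is text: rows parted by semicolons, each of 7 numbers parted by spaces: the shift along the tool's x, y, z in cm, then the turn, a rotation vector about the tool's x, y, z in rad, then the opening, from 0 (shut) to 1 (fully open). A call has 1 to 10 rows; each row is the pose to reach, as a shift and turn from the pose commanded when the call began, along the tool's axes at that moment; what a row does not reach only later rows make up. A row lasts 1/8 s, in which the tool goes at most 62.5 mm and 10.7 degrees, less where a joint would pass 70% of its speed; a pose out of reach is approached as far as the arm can. A call with a gripper value outside its range is refused whole. The fingers move at their own pace and stop on an object; "grip_force" is the grip in N (left out, the last holds). Time passes only in rows, so rows that repeat a pose let the fingers close. It gives the time, the measured TCP pose, the force and the opening at its end, in the units of the state.
- read_state(): the state, without advancing time (a new reading comes with each control period).
- vision.snapshot(name): name is "side" or "top"; returns the picture (420x560x3 uint8, red, green, blue); there is no depth.
- vision.calibration(name): a dict with "K" (3x3 intrinsics, pixels), "R" (3x3) and "t" (3): a world point X has camera coordinates R X + t. Camera axes: x right, y down, z forward; pixel columns grow to the right and rows downward; lengths in mm; the calibration is good to about 2 mm. A picture is of the moment at which its call begins. calibration takes no time and is no camera call.
- arm.finish_job(): hands the job in, once; it reports no verdict.
The state is a dict: "t": time; "joint_pos": joint angles; "joint_velocities": joint speeds; "joint_efforts": joint torques, N m; "position": TCP position; "tcp_rot": TCP orientation; "contact_force": force on the tool from outside, world axes, zero at the start; "wrist_torque": the same for the moment, N m; "width": finger opening in mm.
Only numpy, scipy, OpenCV 4.12 (cv2) and the standard library are available. Lean on these libraries where they do the work, as an engineer would, in place of code of your own. Each camera call takes 0.05 s, during which the arm holds its last target. There are 200 camera calls.

## Task

Load the tape cassette into the label maker: set it level down into the open cassette bay, its narrow nose towards the keyboard, and let go of it. Then swing the cover all the way shut so that it presses the cassette fully home and stays shut. Do not disturb the other things on the shelf.

Things in the scene. Friction and masses are not known exactly. Their poses are not given: they have to be found in the camera images.
- label_maker: Desktop label maker, white plastic, 190 mm wide (y), fixed where it stands. Origin: on the shelf under its middle; z up. x points from its sloping keyboard (x = -108 mm, 30 mm high, rising to the deck at x = -28 mm) to its back (x = +98 mm). The flat deck behind the keyboard is 58 mm above the shelf, with the black cassette bay sunk into it and the cover hinged behind the bay
- bay (a point): Where the centre of the cassette's main block lies when fully home: 35 mm behind the label maker's origin, 58 mm above the shelf, axes as the label maker's. The bay has the cassette's outline with 1.5 mm to spare on every side and a 3 mm bevelled rim: a hole 69 mm (x) by 61 mm (y) centred here, and a slot 31 mm wide (y) for the nose, 20 mm further to the front (-x)
- bay_nose (a point): Where the tip of the cassette's nose lies when fully home, in the nose slot, 53 mm in front (-x) of point bay and 53 mm above the shelf
- lifter (a joint): Sprung plate in the bay that carries a freshly set cassette (m): 0 up, 0.008 with the cassette home. It pushes up with 2.4 N at 0 and 4.4 N at 0.008. A cassette set on it stays 8 mm above home: underside 46 mm above the shelf, 12 mm below the deck, the top of its main block 28 mm above the deck (20 mm when home)
- cover (a joint): Angle of the cover (rad): 0 shut, 1.08 at its stop. It starts nearly fully open, leaning over the back of the bay, so a hand straight above the bay strikes it: come in leaning to the keyboard side, 30 to 45 degrees. The hinge is stiff (0.32 N m): the cover stays where it is put, shut against the lifter too; about 3 N at its front edge moves it, 5 N over the last 0.15 rad
- hinge_line (a point): Middle of the cover's hinge axis, 88 mm behind the label maker's origin and 62 mm above the shelf; the axis runs along the label maker's y
- cover_edge (a point): Middle of the cover's free front edge, on its outer face. The cover is a shallow cap 117 mm long, 90 mm wide, with a flat outer face (grey frame, clear window) 22 mm outside the plane through the hinge. Shut, this edge is 84 mm above the shelf and 29 mm in front of the label maker's origin. Axes as the label maker's when shut; they turn with the cover
- cassette_mid (a point): Tape cassette, dark grey plastic, 0.16 kg, lying flat on the shelf, white label up. This is the centre of its main block: 66 mm long (x), 58 mm wide (y), 40 mm high, the point 20 mm above its underside. A nose 20 mm long, 28 mm wide, 30 mm high sticks out of the middle of one end, to -x. z up. The plain sides 58 mm apart can be gripped
- cassette_nose (a point): Tip of the cassette's nose, 53 mm from the block's centre along -x, 15 mm above the cassette's underside
- jar: Clear screw jar with a grey twist cap, 76 mm in diameter, 104 mm high, origin under its centre. To be left alone
- drawer_pull: Silver bar drawer pull standing on its two posts, 152 mm long (y), 36 mm high, origin under its middle. To be left alone
- spirit_level: Aluminium spirit level standing on edge, 400 mm long (y), 22 mm wide, 50 mm high, origin under its middle. To be left alone
- door_stop: Black rubber door stop, a wedge 120 mm long (x), 42 mm wide, 28 mm high at its +x end, origin under its middle. To be left alone
Not all that is in view belongs to the job. Leave any blue or green look-alike of the part that bears cassette_mid alone.

How it is judged:
By the outcome, as a careful person would: the job done as asked, in the order asked, and still so for the second after the job is handed in, with the robot touching nothing.
It also fails if it takes over 61 s, if anything falls off the work surface, if the arm or the gripper's body presses on something with over 40 N, if the wrist force passes 120 N, or if a joint passes its speed limit or range.

## Working session

There is one attempt and no reset: what is moved stays moved. The work goes in short steps, Python scripts to look and compute and a tool call to move; the robot and the scene stay as the last step left them, time stands still between calls to the robot, and variables do not carry over. Pictures are saved under pics/ and viewed, about 8 in all and at most 12, crops included, and the job is handed in when it is done.

Besides the shell and the picture viewer there is one more tool, called as name(argument=value, ...) on one line, values as JSON. carry_out: Moves the arm, as the interface text tells. Its arguments: {"type":"object","properties":{"series":{"type":"string"},"grip_force":{"type":"number"}},"required":["series"]}

```bash
mkdir -p pics; ls; python3 - <<'E'
from workcell import read_state, vision, arm
import cv2
for n in("side","top"):
    im=vision.snapshot(n); cv2.imwrite(f"pics/{n}0.png",im[:,:,::-1])
    c=vision.calibration(n); print(n,c)
print(read_state())
E
```

```text
pics
side {'K': array([[420.13000136,   0.        , 276.00830049],
       [  0.        , 420.13000136, 204.42846277],
       [  0.        ,   0.        ,   1.        ]]), 'R': array([[ 0.90584271, -0.42357202,  0.00597687],
       [-0.20921232, -0.45959669, -0.86313445],
       [ 0.36834656,  0.78061362, -0.5049388 ]]), 't': array([-537.81931858,  176.53430517, 1012.42761524])}
top {'K': array([[397.10389286,   0.        , 280.78927969],
       [  0.        , 397.10389286, 214.78879304],
       [  0.        ,   0.        ,   1.        ]]), 'R': array([[-0.09848159, -0.99512357, -0.00551816],
       [-0.97127091,  0.09732525, -0.21716494],
       [ 0.21664301, -0.01602712, -0.97611933]]), 't': array([ 34.71116014, 609.94208166, 863.25000713])}
{'t': 0.1, 'joint_pos': array([1.09721227e+00, 4.87174529e-02, 9.77309174e-02, 1.62203094e+00,
       4.72502957e-06, 1.44299718e+00]), 'joint_velocities': array([-6.90316148e-05, -2.16990301e-03,  5.08251723e-03, -3.65160036e-04,
       -6.41186747e-04, -1.30547754e-04]), 'joint_efforts': array([ 3.14648591e-03, -3.39852905e+01,  3.20935643e+01,  1.58638711e-02,
       -1.68279898e-04, -5.76460138e-06]), 'position': array([177.65451242, 493.34324079, 197.40129451]), 'tcp_rot': array([ 1.72032295e-01,  9.85090684e-01, -1.06004517e-03, -3.31187345e-04]), 'contact_force': array([-0.61744122,  0.04336322,  0.03927479]), 'wrist_torque': array([-0.00782845, -0.00576774, -0.00218372]), 'width': 85.51672977735991}
```

View pics/top0.png

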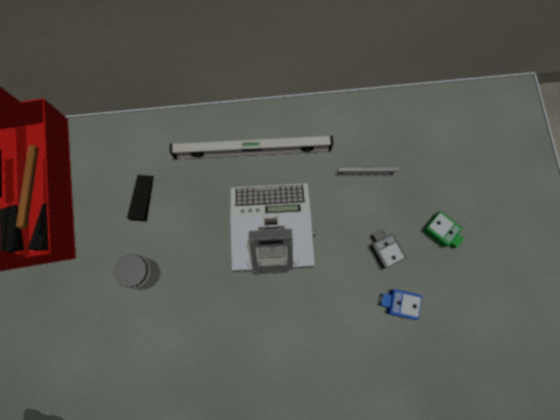

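View pics/side0.png

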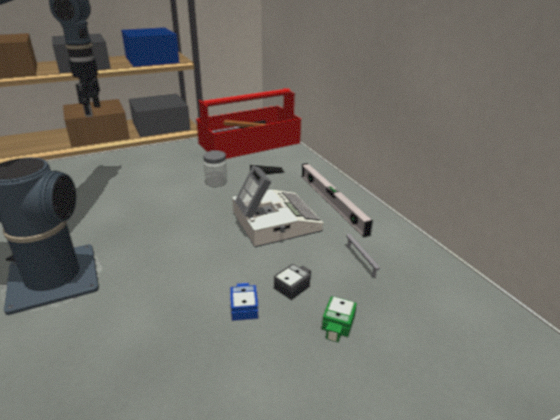

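The top view has +x up and +y left. The label maker is around (272,228) with its keyboard towards +x, and the grey cassette is around (387,250) with its nose at about (378,236). The blue and green look-alikes are to its right and below. Next I'll enlarge both views to get corner pixels.

```bash
cat > h.py <<'E'
import numpy as np, cv2
from workcell import read_state, vision, arm
from scipy.spatial.transform import Rotation as Rn
def ray(n,u,v):
    c=vision.calibration(n); d=c["R"].T@np.linalg.inv(c["K"])@np.array([u,v,1.]); o=-c["R"].T@c["t"]; return o,d
def onz(n,u,v,z):
    o,d=ray(n,u,v); return o+d*(z-o[2])/d[2]
def proj(n,X):
    c=vision.calibration(n); q=c["K"]@(c["R"]@np.asarray(X,float)+c["t"]); return q[:2]/q[2]
def crop(n,u0,v0,w,h,k,name,src=None):
    im=vision.snapshot(n) if src is None else cv2.imread(src)[:,:,::-1]
    cv2.imwrite(name,cv2.resize(im[v0:v0+h,u0:u0+w,::-1],None,fx=k,fy=k,interpolation=cv2.INTER_CUBIC))
E
python3 - <<'E'
from h import *
a=cv2.imread('pics/top0.png'); b=cv2.imread('pics/side0.png')
A=cv2.resize(a[175:280,220:420],None,fx=4,fy=4,interpolation=cv2.INTER_CUBIC)
cv2.imwrite('pics/c1.png',cv2.convertScaleAbs(A,alpha=1.5))
B=cv2.resize(b[160:310,215:350],None,fx=4,fy=4,interpolation=cv2.INTER_CUBIC)
cv2.imwrite('pics/c2.png',cv2.convertScaleAbs(B,alpha=1.5))
E
```

```text
(no output)
```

View pics/c1.png

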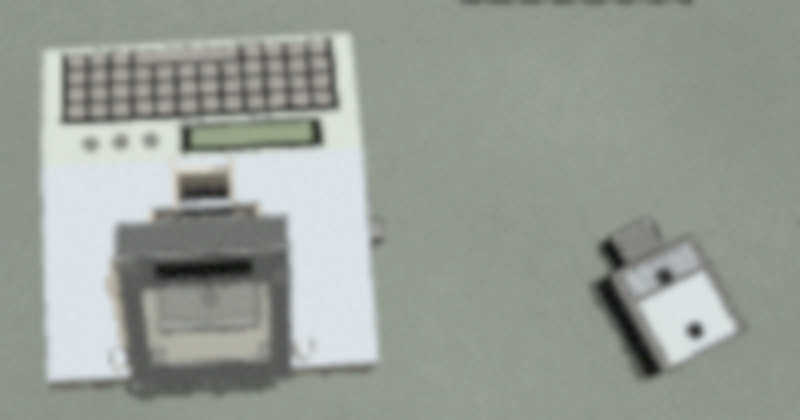

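View pics/c2.png

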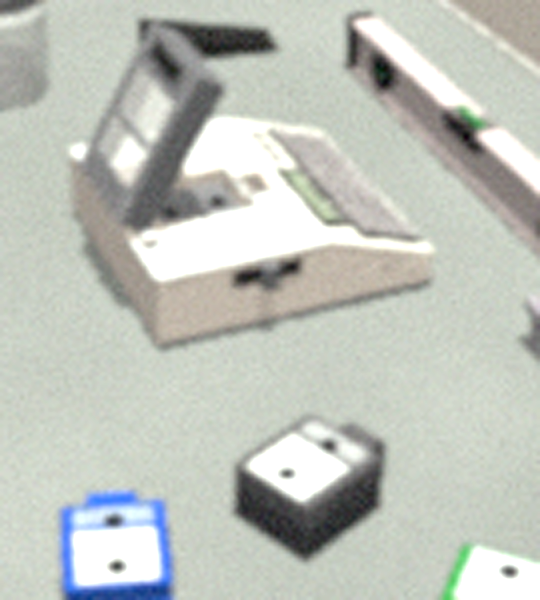

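```bash
python3 - <<'E'
from h import *
np.set_printoptions(precision=1,suppress=True)
f=lambda p:(220+p[0]/4-.375,175+p[1]/4-.375)
print('cam',ray('top',0,0)[0],ray('side',0,0)[0])
L=[((42,50),(-108,-95,30)),((352,35),(-108,95,30)),((48,382),(98,-95,58)),((378,362),(98,95,58)),((42,165),(-28,-95,58)),((362,152),(-28,95,58))]
P=np.array([onz('top',*f(p),q[2]) for p,q in L]); Q=np.array([q for _,q in L],float)
def fit(P,Q):
    pc,qc=P[:,:2].mean(0),Q[:,:2].mean(0); r,_=Rn.align_vectors(np.c_[P[:,:2]-pc,0*P[:,0]],np.c_[Q[:,:2]-qc,0*Q[:,0]])
    yaw=r.as_rotvec()[2]; R=r.as_matrix()[:2,:2]; t=pc-R@qc; return t,yaw,P[:,:2]-(Q[:,:2]@R.T+t)
t,y,res=fit(P,Q); print('label',t,y); print(res)
# side view check of label maker: c2 pix
g=lambda p:(215+p[0]/4-.375,160+p[1]/4-.375)
for p,q in [((157,275),(98,95,58)),((330,243),(-28,95,58)),((433,240),(-108,95,30)),((72,147),(98,-95,58))]:
    R=np.array([[np.cos(y),-np.sin(y)],[np.sin(y),np.cos(y)]]); print('side',onz('side',*g(p),q[2])[:2]-(R@q[:2]+t))
C=[((612,268),(-33,-29,40)),((693,237),(-33,29,40)),((742,327),(33,29,40)),((655,372),(33,-29,40)),((613,235),(-53,-14,30)),((650,218),(-53,14,30))]
P=np.array([onz('top',*f(p),q[2]) for p,q in C]); Q=np.array([q for _,q in C],float)
t,y,res=fit(P,Q); print('cass',t,y); print(res)
d=[onz('top',*f(p),40) for p in((664,275),(695,329))]; v=d[1]-d[0]; print('dots',d,np.arctan2(v[1],v[0]))
d=[onz('side',*g(p),40) for p in((328,446),(287,473))]; v=d[1]-d[0]; print('dots side',d,np.arctan2(v[1],v[0]))
# cover edge: top pix of outer edge corners and side pix, triangulate
def tri(a,b):
    o1,d1=ray('top',*a);o2,d2=ray('side',*b); A=np.c_[d1,-d2]; s=np.linalg.lstsq(A,o2-o1,rcond=None)[0]; return (o1+d1*s[0]+o2+d2*s[1])/2, np.linalg.norm(o1+d1*s[0]-o2-d2*s[1])
print('cover R',tri(f((288,258)),g((186,68))),tri(f((116,258)),g((150,28))))
E
```

```text
cam [408.8 -11.  975.3] [ 151.2 -937.   666.8]
label [588.3   0.1] 3.0954189801589083
[[ 0.5  1.5]
 [-0.4 -0.9]
 [-0.7 -0.4]
 [ 0.7 -0.4]
 [ 1.1 -0.2]
 [-1.2  0.4]]
side [4.1 6.1]
side [-0.8 -0.5]
side [ 8.6 15.1]
side [3.5 0.7]
cass [ 506.  -271.2] -2.8287424107779646
[[ 1.3 -3.4]
 [-2.9  1. ]
 [ 3.9  1.2]
 [ 0.8  1. ]
 [-1.3 -1.3]
 [-1.8  1.6]]
dots [array([ 522.5, -266.9,   40. ]), array([ 489., -280.,   40.])] -2.7677803320014
dots side [array([ 522., -266.,   40.]), array([ 489.7, -277.6,   40. ])] -2.7986598404037983
cover R (array([532. , -40.6, 180.6]), np.float64(1.7033991346663417)) (array([542.5,  46.7, 169.6]), np.float64(1.801335796509914))
```

```bash
cat >> h.py <<'E'
LAB=(np.array([588.3,0.1]),3.095); CAS=(np.array([506.,-272.]),-2.80)
def toolR(yaw,th):  # tool y=-y_c, leaning th to the nose side
    return Rn.from_euler('z',yaw)*Rn.from_matrix(np.array([[np.cos(th),0,np.sin(th)],[0,-1,0],[np.sin(th),0,-np.cos(th)]]))
def W(fr,x,y,z):
    c,s=np.cos(fr[1]),np.sin(fr[1]); return np.array([fr[0][0]+c*x-s*y,fr[0][1]+s*x+c*y,z])
def row(p,R):
    s=read_state(); A=Rn.from_quat(s['tcp_rot']); sh=A.inv().apply(p-s['position'])/10; rv=(A.inv()*R).as_rotvec()
    print('shift cm',sh.round(2),'turn',rv.round(3)); return sh,rv
def st():
    s=read_state(); print('t',round(s['t'],2),'p',s['position'].round(1),'eul',Rn.from_quat(s['tcp_rot']).as_matrix().round(3).tolist(),'F',s['contact_force'].round(1),'w',round(s['width'],1),'q',s['joint_pos'].round(2))
E
python3 - <<'E'
from h import *
R=toolR(CAS[1],.72)
row(W(CAS,-2,0,190),R); row(W(CAS,-2,0,110),R)
row(np.array([340,100,200.]),toolR(-2.97,.35))
E
```

```text
shift cm [-56.99 -60.75   0.86] turn [ 0.245  0.69  -0.658]
shift cm [-56.99 -60.73   8.86] turn [ 0.245  0.69  -0.658]
shift cm [-28.61 -31.5   -0.2 ] turn [ 0.088  0.341 -0.512]
```

carry_out(series="-5.7 -6 0 0.02 0.07 -0.07 1;-11.4 -12 0 0.05 0.14 -0.13 1;-17 -18 0 0.07 0.2 -0.2 1;-22.8 -24.3 0 0.1 0.28 -0.26 1;-26.8 -28.5 0 0.12 0.34 -0.33 1;-31 -33 0 0.14 0.4 -0.4 1;-35 -37.3 0 0.16 0.45 -0.45 1;-39 -41.5 0 0.18 0.5 -0.5 1;-43 -46 0.2 0.2 0.56 -0.56 1;-47 -50 0.4 0.22 0.6 -0.6 1", grip_force=40)

```text
t: 1.35
position: [426.4, -81.7, 195.1]
tcp_rot: [-0.131, 0.942, -0.055, -0.306]
contact_force: [0.5, 0.5, -0.2]
width: 85.6
```

```bash
python3 - <<'E'
from h import *
st();R=toolR(CAS[1],.72)
row(W(CAS,-2,0,110),R);row(W(CAS,-2,0,70),R)
E
```

```text
t 1.35 p [426.4 -81.7 195.1] eul [[-0.779, -0.28, -0.561], [-0.213, 0.96, -0.183], [0.59, -0.023, -0.807]] F [ 0.5  0.5 -0.2] w 85.6 q [-0.14  0.47  0.43  2.11 -0.26 -0.33]
shift cm [ -7.32 -20.28   5.77] turn [ 0.018  0.088 -0.059]
shift cm [ -9.68 -20.19   9.  ] turn [ 0.018  0.088 -0.059]
```

carry_out(series="-1.5 -5 1 0 0.02 -0.01 1;-3 -10 2.5 0.01 0.05 -0.03 1;-5 -15 4 0.01 0.07 -0.05 1;-7.3 -20.3 5.8 0.02 0.09 -0.06 1;-7.3 -20.3 5.8 0.02 0.09 -0.06 1;-7.3 -20.3 5.8 0.02 0.09 -0.06 1")

```text
t: 2.1
position: [506.5, -269.5, 110.3]
tcp_rot: [-0.159, 0.922, -0.06, -0.348]
contact_force: [-0.7, 0.4, 0.9]
width: 85.7
```

```bash
python3 - <<'E'
from h import *
st();R=toolR(CAS[1],.72)
row(W(CAS,-2,0,20),R)
print('predicted tcp pix',proj('top',read_state()['position']))
crop('top',340,190,120,90,5,'pics/c3.png')
E
```

```text
t 2.1 p [ 506.5 -269.5  110.3] eul [[-0.708, -0.335, -0.622], [-0.251, 0.942, -0.222], [0.66, -0.0, -0.751]] F [-0.7  0.4  0.9] w 85.7 q [-0.35  0.9   0.86  2.12 -0.43 -0.56]
shift cm [-6.01 -0.22  6.74] turn [-0.    -0.001 -0.   ]
predicted tcp pix [396.03192973 245.73778681]
```

View pics/c3.png

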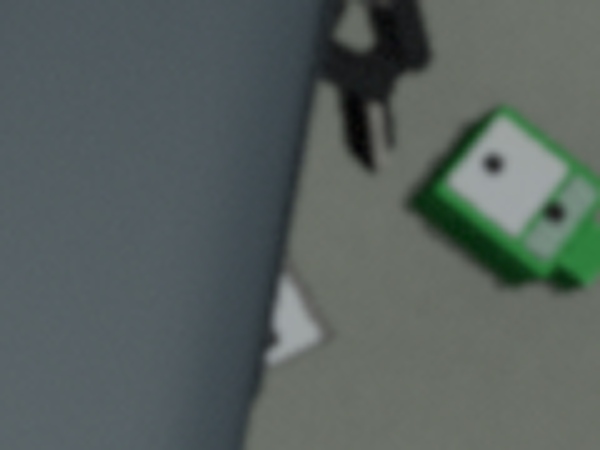

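```bash
python3 - <<'E'
from h import *
im=cv2.imread('pics/top0.png').astype(int); m=((im[:,:,1]-im[:,:,2]>30)&(im[:,:,1]-im[:,:,0]>20)).astype(np.uint8)
m[:200]=0;m[:,:400]=0
c=max(cv2.findContours(m,0,2)[0],key=cv2.contourArea)[:,0]
g=np.array([onz('top',u,v,20)[:2] for u,v in c]); 
# in cassette frame
k,s=np.cos(CAS[1]),np.sin(CAS[1]); q=(g-CAS[0])@np.array([[k,-s],[s,k]])
print(q[np.argsort(q[:,1])[:5]].round(0), q.min(0),q.max(0))
E
```

```text
[[ -7. 107.]
 [ -9. 108.]
 [ -3. 110.]
 [ -8. 110.]
 [  6. 111.]] [-31.41435272 106.89303658] [ 62.44387744 192.10985026]
```

The top view shows the arm hiding the grey cassette, with only its white corner visible at about (403,258). The green one is more than 45 mm from the finger, so I'll go down and grip.

carry_out(series="-2 -0.2 2.2 0 0 0 0.95;-4 -0.2 4.5 0 0 0 0.95;-6 -0.2 6.7 0 0 0 0.95;-6 -0.2 6.7 0 0 0 0.95;-6 -0.2 6.7 0 0 0 0.95;-6 -0.2 6.7 0 0 0 0.95")

```text
t: 2.9
position: [510.0, -271.7, 23.9]
tcp_rot: [-0.159, 0.923, -0.062, -0.345]
contact_force: [-0.2, 0.1, -0.3]
width: 81.1
```

```bash
python3 - <<'E'
from h import *
st();R=toolR(CAS[1],.72)
row(W(CAS,-2,0,20),R)
im=vision.snapshot('side'); cv2.imwrite('pics/s1.png',im[:,:,::-1])
crop('side',190,150,180,140,4,'pics/c4.png','pics/s1.png')
E
```

```text
t 2.9 p [ 510.  -271.7   23.9] eul [[-0.711, -0.336, -0.617], [-0.25, 0.942, -0.224], [0.657, -0.005, -0.754]] F [-0.2  0.1 -0.3] w 81.1 q [-0.35  0.93  0.74  1.97 -0.44 -0.56]
shift cm [-0.11  0.11  0.42] turn [-0.005  0.004 -0.002]
```

View pics/c4.png

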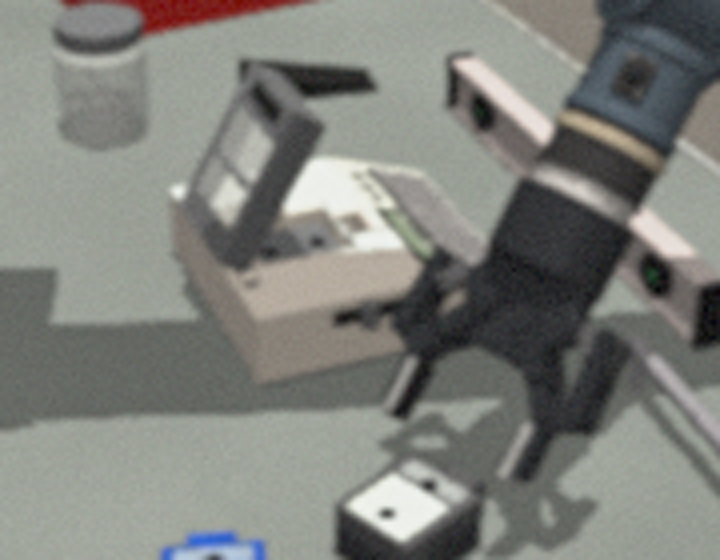

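```bash
python3 - <<'E'
from h import *
st(); s=read_state(); A=Rn.from_quat(s['tcp_rot']).as_matrix(); p=s['position']
print('tcp',proj('side',p),'cas top centre',proj('side',[506,-272,40]))
for b in(0,13):
  for sg in(-1,1): print(b,sg,proj('side',p-b*A[:,2]+sg*41*A[:,1]))
o,d1=ray('side',290,251); 
print([onz('side',305,259,z).round(0) for z in(20,50,80)])
im=vision.snapshot('top'); cv2.imwrite('pics/t1.png',im[:,:,::-1])
E
```

```text
t 2.95 p [ 509.9 -271.8   23.4] eul [[-0.711, -0.336, -0.617], [-0.25, 0.942, -0.224], [0.657, -0.005, -0.754]] F [-0.4  0.  -0.8] w 81.4 q [-0.35  0.93  0.74  1.96 -0.44 -0.56]
tcp [292.9332019  279.55331614] cas top centre [291.65535429 274.49797459]
0 -1 [306.11870464 288.03264691]
0 1 [280.41052188 271.50023329]
13 -1 [308.80148593 282.93878949]
13 1 [282.96569807 266.66700906]
[array([ 575., -211.,   20.]), array([ 555., -245.,   50.]), array([ 535., -279.,   80.])]
```

View pics/t1.png

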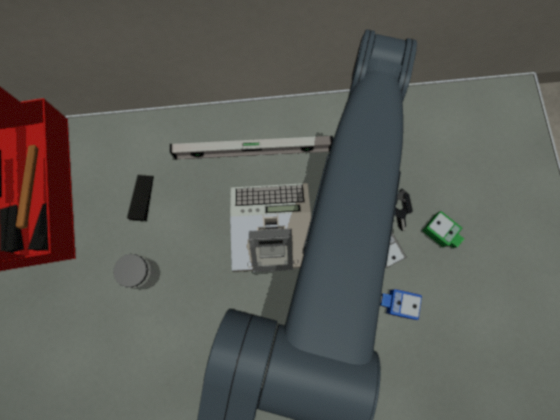

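```bash
python3 - <<'E'
from h import *
st()
def tri(a,b):
    o1,d1=ray('top',*a);o2,d2=ray('side',*b); A=np.c_[d1,-d2]; s=np.linalg.lstsq(A,o2-o1,rcond=None)[0]; return (o1+d1*s[0]+o2+d2*s[1])/2, np.linalg.norm(o1+d1*s[0]-o2-d2*s[1])
print('tip tri',tri((404,228),(321,269)))
print('earlier: pred px',proj('top',[528,-306,120]),'seen 415,224')
print('now: pred px',proj('top',[532,-307,34]),'seen 404,228')
im=vision.snapshot('top')[190:280,360:450,::-1]; im2=vision.snapshot('side')[220:310,250:340,::-1]
o=np.hstack([cv2.resize(i,None,fx=4,fy=4,interpolation=cv2.INTER_CUBIC) for i in (im,im2)])
cv2.imwrite('pics/c5.png',cv2.convertScaleAbs(o,alpha=1.8)); st()
E
```

```text
t 3.0 p [ 509.7 -271.8   22.9] eul [[-0.711, -0.336, -0.618], [-0.25, 0.942, -0.224], [0.657, -0.004, -0.754]] F [-0.5  0.1 -0.1] w 81.2 q [-0.35  0.93  0.74  1.96 -0.44 -0.56]
tip tri (array([ 554.98844371, -309.72237524,   65.9885563 ]), np.float64(8.952137620248376))
earlier: pred px [412.28051777 233.72596073] seen 415,224
now: pred px [400.99168025 238.17594543] seen 404,228
t 3.1 p [ 509.2 -271.7   22. ] eul [[-0.71, -0.336, -0.619], [-0.251, 0.942, -0.223], [0.658, -0.003, -0.753]] F [-0.6  0.3  0.5] w 81.2 q [-0.35  0.93  0.74  1.96 -0.44 -0.56]
```

View pics/c5.png

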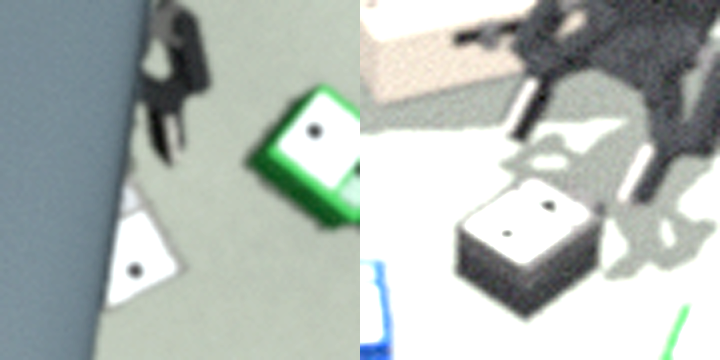

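```bash
python3 - <<'E'
from h import *
print('start tcp px',proj('side',[177.6,493.3,197.4]),proj('side',[177.6,493.3,210]),proj('side',[177.6,493.3,240]))
print('base',proj('side',[0,0,0]))
b=cv2.imread('pics/side0.png')
A=cv2.resize(b[70:130,60:130],None,fx=5,fy=5,interpolation=cv2.INTER_CUBIC)
c=cv2.imread('pics/s1.png'); B=cv2.resize(c[140:290,270:400],None,fx=2,fy=2,interpolation=cv2.INTER_CUBIC)
cv2.imwrite('pics/c6.png',cv2.convertScaleAbs(np.hstack([A,B]),alpha=1.6))
E
```

```text
start tcp px [ 95.8105553  125.00239057] [ 94.98895327 121.26261433] [ 93.00139673 112.21563483]
base [ 52.82786996 277.68541146]
```

View pics/c6.png

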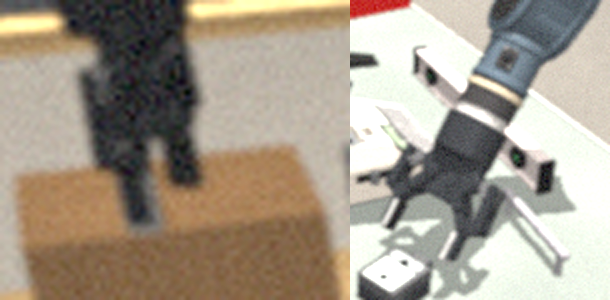

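The pictures put the open fingertips about 40 mm further back along the tool axis than the reported TCP. I see the same offset in the start picture, where the tips are at about (92,111) and predicted at (95,121). Closing past 58 mm will show whether the fingers really straddle the block.

carry_out(series="0 0 0 0 0 0 0.6;0 0 0 0 0 0 0.6;0 0 0 0 0 0 0.6;0 0 0 0 0 0 0.6", grip_force=20)

```text
t: 3.6
position: [508.7, -271.5, 21.1]
tcp_rot: [-0.159, 0.922, -0.061, -0.347]
contact_force: [0.5, -0.5, 0.3]
width: 51.4
```

```bash
python3 - <<'E'
from h import *
st()
E
```

```text
t 3.6 p [ 508.7 -271.5   21.1] eul [[-0.709, -0.336, -0.62], [-0.251, 0.942, -0.223], [0.659, -0.002, -0.752]] F [ 0.5 -0.5  0.3] w 51.4 q [-0.35  0.94  0.74  1.96 -0.44 -0.56]
```

It closed to 51 mm with nothing between the fingers, so the offset is real. I'll check whether it lies along the tool axis.

```bash
python3 - <<'E'
from h import *
p=np.array([509.5,-271.8,22.8]); A=np.array([[-0.71,-0.336,-0.618],[-0.25,0.942,-0.223],[0.658,-0.004,-0.753]])
from scipy.optimize import least_squares
obs=[('side',-1,(319,270)),('side',1,(290,254)),('top',-1,(402,231))]
for nm,f in (('tool z',lambda d:-d*A[:,2]),('world z',lambda d:np.array([0,0,d]))):
  for d in (13,30,40,50,60):
    print(nm,d,[(np.array(proj(n,p+f(d)+s*41*A[:,1]))-o).round(1).tolist() for n,s,o in obs])
q=least_squares(lambda e:np.concatenate([proj(n,p+A@e[:3]+s*e[3]*A[:,1])-o for n,s,o in obs]),[0,0,-20,41])
print('tool-frame offset of tips',q.x.round(1),q.fun.round(1))
E
```

```text
tool z 13 [[-10.4, 13.2], [-7.2, 12.9], [-0.9, 7.5]]
tool z 30 [[-6.8, 6.6], [-3.8, 6.6], [-1.6, 2.5]]
tool z 40 [[-4.8, 2.7], [-1.9, 2.9], [-2.1, -0.6]]
tool z 50 [[-2.7, -1.2], [0.1, -0.8], [-2.5, -3.6]]
tool z 60 [[-0.6, -5.1], [2.1, -4.5], [-3.0, -6.8]]
world z 13 [[-12.8, 13.9], [-9.7, 13.4], [1.3, 10.5]]
world z 30 [[-12.5, 8.0], [-9.6, 7.7], [3.4, 9.4]]
world z 40 [[-12.3, 4.5], [-9.6, 4.3], [4.7, 8.7]]
world z 50 [[-12.1, 1.0], [-9.5, 0.9], [6.0, 8.1]]
world z 60 [[-11.9, -2.6], [-9.5, -2.6], [7.4, 7.4]]
tool-frame offset of tips [  4.8  -4.6 -47.6  41.7] [-2.4  0.3 -0.2  0.3  0.7 -2.7]
```

The offset is along the tool axis: the real tips sit about 30 mm short of the reported TCP, on top of the 13 mm for open fingers. I'll fix the exact figure with a gentle touch on free shelf, using the grasp tilt and opening.

```bash
python3 - <<'E'
from h import *
R=toolR(CAS[1],.72)
row(np.array([470,-230,45.]),R);row(np.array([415,-190,45.]),R);row(np.array([415,-190,0.]),R)
E
```

```text
shift cm [ 3.28  5.2  -0.32] turn [-0.002  0.    -0.001]
shift cm [ 6.17 10.82  2.2 ] turn [-0.002  0.    -0.001]
shift cm [ 3.21 10.83  5.58] turn [-0.002  0.    -0.001]
```

carry_out(series="3.3 4 -0.4 0 0 0 0.68;5 7.5 1 0 0 0 0.68;6.2 10.8 2.2 0 0 0 0.68;4.5 10.8 4.2 0 0 0 0.68;3.5 10.8 5.3 0 0 0 0.68;3.2 10.8 5.6 0 0 0 0.68;3.2 10.8 5.6 0 0 0 0.68;3.2 10.8 5.6 0 0 0 0.68")

```text
t: 4.6
position: [415.8, -190.7, 0.5]
tcp_rot: [-0.159, 0.923, -0.061, -0.346]
contact_force: [-0.2, 0.1, -0.3]
width: 58.1
```

```bash
python3 - <<'E'
from h import *
st(); s=read_state(); print(Rn.from_quat(s['tcp_rot']).as_matrix()[2]) 
E
```

```text
t 4.6 p [ 415.8 -190.7    0.5] eul [[-0.71, -0.335, -0.619], [-0.251, 0.942, -0.223], [0.658, -0.003, -0.753]] F [-0.2  0.1 -0.3] w 58.1 q [-0.28  0.64  0.23  1.78 -0.4  -0.49]
[ 0.65833594 -0.00308854 -0.75271791]
```

carry_out(series="-0.2 0 0.22 0 0 0 0.68;-0.4 0 0.45 0 0 0 0.68;-0.53 0 0.6 0 0 0 0.68;-0.66 0 0.75 0 0 0 0.68;-0.79 0 0.9 0 0 0 0.68;-0.79 0 0.9 0 0 0 0.68")

```text
t: 5.35
position: [414.9, -190.2, -12.3]
tcp_rot: [-0.159, 0.922, -0.061, -0.347]
contact_force: [-0.6, -0.2, -0.1]
width: 58.2
```

carry_out(series="-0.07 0 0.08 0 0 0 0.68;-0.13 0 0.15 0 0 0 0.68;-0.2 0 0.22 0 0 0 0.68;-0.26 0 0.3 0 0 0 0.68;-0.26 0 0.3 0 0 0 0.68")

```text
t: 5.98
position: [415.0, -190.3, -16.1]
tcp_rot: [-0.159, 0.922, -0.061, -0.347]
contact_force: [0.4, 1.0, -0.3]
width: 58.2
```

carry_out(series="-0.07 0 0.08 0 0 0 0.68;-0.13 0 0.15 0 0 0 0.68;-0.2 0 0.22 0 0 0 0.68;-0.26 0 0.3 0 0 0 0.68;-0.26 0 0.3 0 0 0 0.68")

```text
t: 6.6
position: [415.0, -190.3, -20.1]
tcp_rot: [-0.159, 0.922, -0.061, -0.347]
contact_force: [-0.6, -0.0, 0.9]
width: 58.1
```

carry_out(series="-0.07 0 0.08 0 0 0 0.68;-0.13 0 0.15 0 0 0 0.68;-0.13 0 0.15 0 0 0 0.68;-0.2 0 0.22 0 0 0 0.68;-0.2 0 0.22 0 0 0 0.68")

```text
t: 7.22
position: [415.2, -190.4, -22.8]
tcp_rot: [-0.159, 0.922, -0.061, -0.347]
contact_force: [0.9, 0.4, 1.3]
width: 58.1
```

```bash
python3 - <<'E'
from h import *
st()
im=vision.snapshot('side'); cv2.imwrite('pics/s2.png',im[:,:,::-1]); st()
E
```

```text
t 7.22 p [ 415.2 -190.4  -22.8] eul [[-0.709, -0.336, -0.62], [-0.251, 0.942, -0.223], [0.659, -0.002, -0.752]] F [0.9 0.4 1.3] w 58.1 q [-0.28  0.67  0.22  1.74 -0.4  -0.49]
t 7.28 p [ 415.2 -190.4  -22.8] eul [[-0.709, -0.336, -0.62], [-0.251, 0.942, -0.223], [0.659, -0.002, -0.752]] F [0.8 0.9 1.2] w 58.1 q [-0.28  0.67  0.22  1.74 -0.4  -0.49]
```

carry_out(series="-0.07 0 0.08 0 0 0 0.68;-0.13 0 0.15 0 0 0 0.68;-0.13 0 0.15 0 0 0 0.68;-0.2 0 0.22 0 0 0 0.68;-0.2 0 0.22 0 0 0 0.68")

```text
t: 7.9
position: [415.2, -190.4, -23.0]
tcp_rot: [-0.159, 0.922, -0.061, -0.347]
contact_force: [0.5, 1.9, 11.1]
width: 58.1
```

Contact came at a reported z of −22.7, so at this tilt and opening the lowest finger corner is 22.7 mm above the reported TCP z, and the tips are about 40 mm behind it. I'll plan the grasp with that correction.

```bash
python3 - <<'E'
from h import *
R=toolR(CAS[1],.72)
row(np.array([415,-190,60.]),R);row(W(CAS,21.4,0,60),R);row(W(CAS,21.4,0,-6.7),R)
E
```

```text
shift cm [ 5.48  0.03 -6.24] turn [-0.003 -0.001 -0.   ]
shift cm [  2.71 -10.75  -8.64] turn [-0.003 -0.001 -0.   ]
shift cm [ -1.69 -10.74  -3.63] turn [-0.003 -0.001 -0.   ]
```

carry_out(series="2.7 0 -3.2 0 0 0 1;5.5 0 -6.3 0 0 0 1;4 -5.4 -7.5 0 0 0 1;2.8 -10.7 -8.7 0 0 0 1;2.8 -10.7 -8.7 0 0 0 1;0.6 -10.7 -6.2 0 0 0 1;-1 -10.7 -4.4 0 0 0 1;-1.6 -10.7 -3.8 0 0 0 1;-1.6 -10.7 -3.8 0 0 0 1;-1.6 -10.7 -3.8 0 0 0 1")

```text
t: 9.15
position: [486.6, -278.7, -6.3]
tcp_rot: [-0.159, 0.923, -0.062, -0.346]
contact_force: [1.2, -0.7, 0.7]
width: 85.6
```

```bash
python3 - <<'E'
from h import *
st(); row(W(CAS,21.4,0,-6.7),toolR(CAS[1],.72))
im=vision.snapshot('side')[200:300,240:350,::-1]
cv2.imwrite('pics/c7.png',cv2.convertScaleAbs(cv2.resize(im,None,fx=5,fy=5,interpolation=cv2.INTER_CUBIC),alpha=1.4))
E
```

```text
t 9.15 p [ 486.6 -278.7   -6.3] eul [[-0.71, -0.336, -0.619], [-0.251, 0.942, -0.224], [0.658, -0.004, -0.753]] F [ 1.2 -0.7  0.7] w 85.6 q [-0.37  0.88  0.6   1.87 -0.45 -0.58]
shift cm [ 0.03 -0.02  0.09] turn [-0.003  0.002 -0.002]
```

View pics/c7.png

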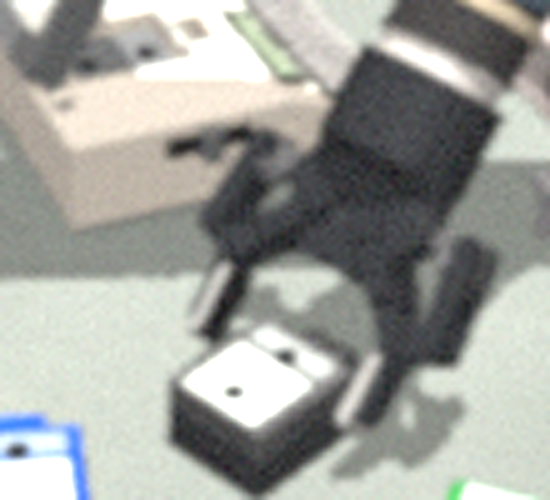

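```bash
python3 - <<'E'
from h import *
p=np.array([516.3,-268,29.8]); y=np.array([-.336,.942,0])
print(proj('side',p),proj('side',p+42*y),proj('side',p-42*y),'obs mid',240+285/5,200+378/5,'L',240+210/5,200+330/5,'R',240+360/5,200+425/5)
print([onz('side',297,275.6,z).round(0) for z in (25,30,35)])
E
```

```text
[294.7152351  275.69958925] [281.87534077 267.50298863] [308.24751535 284.33818811] obs mid 297.0 275.6 L 282.0 266.0 R 312.0 285.0
[array([ 524., -265.,   25.]), array([ 521., -270.,   30.]), array([ 518., -275.,   35.])]
```

The tips are at about (282,266) and (312,285) and straddle the block towards its nose end, close to prediction. I'll close and lift.

carry_out(series="0 0 0 0 0 0 0.6;0 0 0 0 0 0 0.5;0 0 0 0 0 0 0.5;0 0 0 0 0 0 0.5;0 0 0 0 0 0 0.5;0 0 0 0 0 0 0.5;0.7 0 -0.75 0 0 0 0.5;1.4 0 -1.5 0 0 0 0.5;1.4 0 -1.5 0 0 0 0.5", grip_force=50)

```text
t: 10.32
position: [485.7, -279.1, 13.7]
tcp_rot: [-0.159, 0.923, -0.061, -0.346]
contact_force: [-1.0, 0.4, -2.0]
width: 57.0
```

```bash
cat >> h.py <<'E'
def dots(box,src=None):
    """dark dots inside bright label, side view; box u0,v0,u1,v1"""
    im=vision.snapshot('side'); u0,v0,u1,v1=box; g=cv2.cvtColor(im,cv2.COLOR_RGB2GRAY)[v0:v1,u0:u1]
    k=6; G=cv2.GaussianBlur(cv2.resize(g,None,fx=k,fy=k,interpolation=cv2.INTER_CUBIC),(0,0),3)
    bh=cv2.morphologyEx(G,cv2.MORPH_BLACKHAT,cv2.getStructuringElement(2,(31,31)))
    n,l,s,c=cv2.connectedComponentsWithStats((bh>0.5*bh.max()).astype(np.uint8))
    return im,[(s[i,4],(c[i]/k+[u0,v0]).round(1).tolist()) for i in range(1,n)]
E
python3 - <<'E'
from h import *
st()
im,d=dots((265,250,320,300)); print(d); cv2.imwrite('pics/s3.png',im[:,:,::-1])
E
```

```text
t 10.32 p [ 485.7 -279.1   13.7] eul [[-0.71, -0.335, -0.619], [-0.25, 0.942, -0.223], [0.658, -0.003, -0.753]] F [-1.   0.4 -2. ] w 57.0 q [-0.37  0.87  0.61  1.9  -0.45 -0.58]
[(np.int32(221), [288.8, 257.0]), (np.int32(233), [296.9, 264.6]), (np.int32(250), [286.1, 271.4])]
```

```bash
python3 - <<'E'
from h import *
s=read_state(); R=Rn.from_quat(s['tcp_rot']).as_matrix(); p=s['position']
a=onz('side',296.9,264.6,60);b=onz('side',286.1,271.4,60); v=b-a; print(a.round(1),b.round(1),'len',np.linalg.norm(v),'yaw',np.arctan2(v[1],v[0]))
m=(a+b)/2; yaw=np.arctan2(-R[1,1],-R[0,1])-np.pi/2; print('hand yaw',yaw, 'mid',m.round(1))
k,sn=np.cos(yaw),np.sin(yaw); d=(p-m)[:2]; print('TCP in cassette frame',k*d[0]+sn*d[1],-sn*d[0]+k*d[1])
R2=toolR(LAB[1],.72)
print('lift');row(np.array([486,-279,130.]),toolR(CAS[1],.72))
for q in (W(LAB,-40,-200,130),W(LAB,-30,0,130),W(LAB,56.4,0,75)): print(q.round(0)); row(q,R2)
E
```

```text
[ 521.5 -267.    60. ] [ 488.2 -278.4   60. ] len 35.25602022261902 yaw -2.8101334940553726
hand yaw -2.7996531827724196 mid [ 504.9 -272.7   60. ]
TCP in cassette frame 20.27008064551302 -0.5792501342665393
lift
shift cm [ 7.67 -0.05 -8.83] turn [-0.002  0.001 -0.002]
[638. 198. 130.]
shift cm [-15.04  39.81 -28.84] turn [-0.258  0.002  0.29 ]
[618.  -1. 130.]
shift cm [ -8.68  21.68 -23.21] turn [-0.258  0.002  0.29 ]
[532.   3.  75.]
shift cm [ -6.27  24.96 -13.81] turn [-0.258  0.002  0.29 ]
```

The cassette is held at 57 mm, level, and about 20 mm clear of the shelf. From the dots, the TCP is at (20.3, −0.6) in the cassette frame, against 21.4 planned. Next I'll carry it round in front of the cover.

```bash
python3 - <<'E'
from h import *
R2=toolR(LAB[1],.72)
row(np.array([486,-279,105.]),toolR(CAS[1],.72))
for q in (W(LAB,-15,150,92),W(LAB,-15,0,90),W(LAB,-15,0,58)): print(q.round(0)); row(q,R2)
E
```

```text
shift cm [ 6.02 -0.05 -6.95] turn [-0.002  0.001 -0.002]
[ 596. -150.   92.]
shift cm [ -5.88   8.37 -15.67] turn [-0.258  0.002  0.29 ]
[603.  -1.  90.]
shift cm [-10.26  22.25 -19.29] turn [-0.258  0.002  0.29 ]
[603.  -1.  58.]
shift cm [-12.37  22.26 -16.88] turn [-0.258  0.002  0.29 ]
```

carry_out(series="3 0 -3.5 0 0 0 0.5;6 0 -7 0 0 0 0.5;3 2 -9 -0.06 0 0.07 0.5;0 4 -11 -0.13 0 0.15 0.5;-3 6 -13.5 -0.2 0 0.22 0.5;-5.9 8.4 -15.7 -0.26 0 0.29 0.5;-5.9 8.4 -15.7 -0.26 0 0.29 0.5;-5.9 8.4 -15.7 -0.26 0 0.29 0.5")

```text
t: 11.38
position: [556.9, -144.4, 72.2]
tcp_rot: [0.02, 0.943, 0.004, -0.332]
contact_force: [-0.6, -0.8, -1.7]
width: 57.6
```

```bash
python3 - <<'E'
from h import *
st()
R2=toolR(LAB[1],.72)
for q in (W(LAB,-15,0,90),W(LAB,-15,0,62)): print(q.round(0)); row(q,R2)
E
```

```text
t 11.38 p [ 556.9 -144.4   72.2] eul [[-0.778, 0.04, -0.627], [0.035, 0.999, 0.021], [0.627, -0.005, -0.779]] F [-0.6 -0.8 -1.7] w 57.6 q [-0.28  1.16  1.22  2.29 -0.15 -0.18]
[603.  -1.  90.]
shift cm [-1.99 14.55 -3.99] turn [-0.008  0.042  0.001]
[603.  -1.  62.]
shift cm [-3.75 14.56 -1.81] turn [-0.008  0.042  0.001]
```

Joint 4 is at its 2.29 limit, so the arm stopped short of the commanded pose. I'll fit a small kinematic model to the logged states to find which tilt is feasible at the bay.

```bash
cat > kin.py <<'E'
from h import *
from scipy.optimize import least_squares
D=[((1.097,.0487,.0977,1.622,0),(177.65,493.3,197.4)),((-.14,.47,.43,2.11,-.26),(426.4,-81.7,195.1)),((-.35,.9,.86,2.12,-.43),(506.5,-269.5,110.3)),
((-.35,.93,.74,1.97,-.44),(510,-271.7,23.9)),((-.28,.64,.23,1.78,-.4),(415.8,-190.7,.5)),((-.28,.67,.22,1.74,-.4),(415.2,-190.4,-22.8)),((-.37,.88,.6,1.87,-.45),(486.6,-278.7,-6.3)),((-.37,.87,.61,1.9,-.45),(485.7,-279.1,13.7)),((-.28,1.16,1.22,2.29,-.15),(556.9,-144.4,72.2))]
ey=lambda a:Rn.from_euler('y',a)
def fk(q,P,sg=1):
    h,a,L2,L3,d3,L4,L5=P
    f=ey(q[1]-q[2]); w=ey(q[1]-q[2]+q[3]); t=w*Rn.from_euler('z',sg*q[4])
    v=np.array([a,0,h])+ey(q[1]).apply([0,0,L2])+f.apply([L3,0,d3])+w.apply([L4,0,0])+t.apply([L5,0,0])
    z=Rn.from_euler('z',q[0]); return z.apply(v),z.apply(t.apply([1,0,0]))
best=None
for sg in(1,-1):
    r=least_squares(lambda P:np.concatenate([fk(q,P,sg)[0]-p for q,p in D]+[(np.array(P)-[250,0,350,350,0,100,200])*.003]),[250,0,350,350,0,100,200])
    if best is None or r.cost<best[1].cost: best=(sg,r)
SG,PP=best[0],best[1].x
def ik(p,R):
    z=R.as_matrix()[:,2]
    r=least_squares(lambda q:np.concatenate([(fk(q,PP,SG)[0]-p)/100,fk(q,PP,SG)[1]-z]),[np.arctan2(p[1],p[0]),.9,.8,2,0]); return r.x,r.cost
E
python3 - <<'E'
from kin import *
print(SG,PP.round(0),(best[1].fun[:27].reshape(-1,3)).round(0).tolist())
for th in (.72,.65,.6,.55):
  for x,z in((55.3,39.7),(55.3,58),(20,58),(-15,75)):
    # keep finger tip E fixed: TCP offset for changed tilt ignored
    q,c=ik(W(LAB,x,0,z),toolR(LAB[1],th)); print(th,x,z,q.round(2),round(c,4))
E
```

```text
1 [215.  24. 384. 482.  35. 279. 176.] [[60.0, -29.0, 5.0], [-1.0, -24.0, 2.0], [-2.0, 7.0, -6.0], [-2.0, 6.0, -1.0], [1.0, -1.0, 3.0], [4.0, -1.0, 1.0], [2.0, 7.0, -0.0], [-1.0, 9.0, -5.0], [-9.0, -41.0, 2.0]]
0.72 55.3 39.7 [-0.    1.02  0.87  2.15  0.03] 0.0
0.72 55.3 58 [-0.    1.01  0.9   2.18  0.03] 0.0
0.72 20 58 [-0.01  1.25  1.32  2.35  0.03] 0.0
0.72 -15 75 [-0.01  1.3   1.5   2.38  0.03] 0.0068
0.65 55.3 39.7 [-0.    0.91  0.74  2.05  0.03] 0.0
0.65 55.3 58 [-0.    0.9   0.76  2.08  0.03] 0.0
0.65 20 58 [-0.01  1.07  1.04  2.19  0.02] 0.0
0.65 -15 75 [-0.01  1.3   1.5   2.37  0.02] 0.0013
0.6 55.3 39.7 [-0.    0.84  0.65  1.98  0.02] 0.0
0.6 55.3 58 [-0.    0.83  0.68  2.02  0.02] 0.0
0.6 20 58 [-0.01  0.97  0.91  2.1   0.02] 0.0
0.6 -15 75 [-0.01  1.29  1.5   2.37  0.02] 0.0
0.55 55.3 39.7 [-0.    0.77  0.57  1.92  0.02] 0.0
0.55 55.3 58 [-0.    0.76  0.59  1.95  0.02] 0.0
0.55 20 58 [-0.    0.89  0.8   2.03  0.02] 0.0
0.55 -15 75 [-0.01  1.07  1.14  2.18  0.02] 0.0
```

```bash
python3 - <<'E'
from kin import *
R2=toolR(LAB[1],.66)
for y in(100,0):
  q=W(LAB,33,y,68); print(q.round(0)); row(q,R2); print(ik(q,R2)[0].round(2))
E
```

```text
[551. -98.  68.]
shift cm [0.38 4.59 0.81] turn [-0.008 -0.018  0.002]
[-0.16  1.03  0.99  2.19 -0.07]
[555.   2.  68.]
shift cm [ 0.37 14.59  0.73] turn [-0.008 -0.018  0.002]
[-0.01  1.02  0.97  2.18  0.03]
```

carry_out(series="0.2 2 0.4 0 -0.01 0 0.5;0.4 4.6 0.8 0 -0.02 0 0.5;0.4 4.6 0.8 0 -0.02 0 0.5")

```text
t: 11.75
position: [550.3, -96.8, 69.5]
tcp_rot: [0.019, 0.946, 0.004, -0.323]
contact_force: [-0.1, -0.1, -1.4]
width: 57.3
```

```bash
python3 - <<'E'
from kin import *
st();R2=toolR(LAB[1],.66)
row(W(LAB,33,0,68),R2)
E
```

```text
t 11.75 p [550.3 -96.8  69.5] eul [[-0.791, 0.04, -0.611], [0.034, 0.999, 0.021], [0.611, -0.004, -0.792]] F [-0.1 -0.1 -1.4] w 57.3 q [-0.22  1.02  1.    2.19 -0.11 -0.14]
shift cm [-0.16  9.85  0.01] turn [-0.008  0.003  0.003]
```

Moves after a clipped one behave as expected. I'll slide sideways to in front of the cover, then look.

carry_out(series="0 3.3 0 0 0 0 0.5;-0.1 6.6 0 -0.01 0 0 0.5;-0.1 9.8 0 -0.01 0 0 0.5;-0.1 9.8 0 -0.01 0 0 0.5;-0.1 9.8 0 -0.01 0 0 0.5")

```text
t: 12.38
position: [556.1, -1.2, 67.6]
tcp_rot: [0.022, 0.946, 0.009, -0.322]
contact_force: [0.1, -0.5, -2.3]
width: 56.9
```

```bash
python3 - <<'E'
from kin import *
st();R2=toolR(LAB[1],.72)
for x,z in((45,60),(55.3,58),(55.3,41)): row(W(LAB,x,0,z),R2)
im,d=dots((240,185,310,235)); print(d); cv2.imwrite('pics/s4.png',im[:,:,::-1])
crop('side',220,150,110,90,6,'pics/c8.png','pics/s4.png')
E
```

```text
t 12.38 p [556.1  -1.2  67.6] eul [[-0.792, 0.048, -0.609], [0.037, 0.999, 0.031], [0.61, 0.002, -0.792]] F [ 0.1 -0.5 -2.3] w 56.9 q [-0.1   1.02  0.98  2.19 -0.03 -0.04]
shift cm [0.56 0.28 1.39] turn [0.002 0.064 0.   ]
shift cm [1.25 0.28 2.17] turn [0.002 0.064 0.   ]
shift cm [0.21 0.27 3.52] turn [0.002 0.064 0.   ]
[(np.int32(4), [271.9, 185.1]), (np.int32(410), [295.7, 187.3]), (np.int32(142), [275.3, 188.2]), (np.int32(80), [252.7, 220.9]), (np.int32(423), [287.3, 226.9]), (np.int32(556), [277.0, 229.2])]
```

View pics/c8.png

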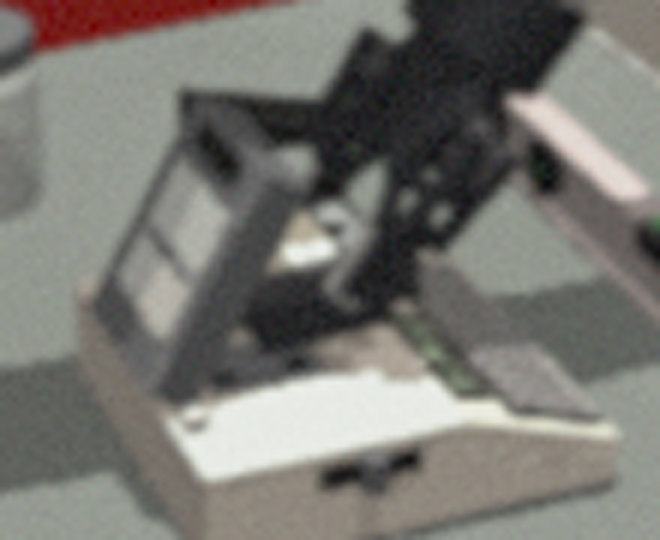

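Side view: the cassette hangs level just in front of the cover and is clear of it, with its white label at px (271,192). The cover frame hides the dots. I'll check the label maker's y position and yaw from its right deck edge in the side view.

```bash
python3 - <<'E'
from h import *
g=cv2.GaussianBlur(cv2.cvtColor(cv2.imread('pics/side0.png'),cv2.COLOR_BGR2GRAY),(0,0),.7).astype(float)
P=[]
for u in range(259,293):
    v0=int(proj('side',W(LAB,35,95,58))[1]); col=g[v0-14:v0+16,u]; d=np.diff(col); i=int(np.argmin(d))
    # subpixel parabola
    if 0<i<len(d)-1: i+=0.5*(d[i-1]-d[i+1])/(d[i-1]-2*d[i]+d[i+1])
    P.append(onz('side',u,v0-14+i+.5,58))
P=np.array(P)[:,:2]-LAB[0]; k,s=np.cos(LAB[1]),np.sin(LAB[1]); q=P@np.array([[k,-s],[s,k]])
print(q[::3].round(1).tolist()); print(np.polyfit(q[:,0],q[:,1],1))
# top view: left/right silhouettes per row of the deck
g=cv2.GaussianBlur(cv2.cvtColor(cv2.imread('pics/top0.png'),cv2.COLOR_BGR2GRAY),(0,0),.7).astype(float)
L=[];Rr=[]
for v in range(218,260,2):
    d=np.diff(g[v]); i=222+int(np.argmax(d[222:240])); j=300+int(np.argmin(d[300:325])); L.append(onz('top',i+.5,v,58));Rr.append(onz('top',j+.5,v,58))
for E in(L,Rr):
    P=np.array(E)[:,:2]-LAB[0]; q=P@np.array([[k,-s],[s,k]]); print('top',np.median(q[:,1]),np.polyfit(q[:,0],q[:,1],1))
E
```

```text
[[82.2, 94.9], [73.6, 94.5], [65.3, 94.9], [56.9, 94.8], [48.6, 95.4], [41.0, 97.8], [32.6, 98.2], [23.1, 96.0], [14.2, 95.5], [7.1, 99.1], [-2.6, 97.0], [-12.3, 94.9]]
[-2.44736971e-02  9.69537658e+01]
top -95.6410208236837 [-6.91239175e-03 -9.54622792e+01]
top 95.02286068466765 [1.35752156e-02 9.44763606e+01]
```

carry_out(series="0.3 0.1 0.7 0 0.03 0 0.5;0.6 0.3 1.4 0 0.065 0 0.5;0.9 0.3 1.8 0 0.065 0 0.5;1.2 0.3 2.2 0 0.065 0 0.5;1.2 0.3 2.2 0 0.065 0 0.5;1.2 0.3 2.2 0 0.065 0 0.5")

```text
t: 13.18
position: [532.9, 4.3, 56.9]
tcp_rot: [0.022, 0.935, 0.01, -0.353]
contact_force: [0.3, 0.2, -1.5]
width: 57.3
```

```bash
python3 - <<'E'
from kin import *
st();R2=toolR(LAB[1],.72)
for x,z in((55.3,58),(55.3,50),(55.3,41)): row(W(LAB,x,-.5,z),R2)
E
```

```text
t 13.18 p [532.9   4.3  56.9] eul [[-0.749, 0.048, -0.661], [0.034, 0.999, 0.034], [0.662, 0.003, -0.75]] F [ 0.3  0.2 -1.5] w 57.3 q [-0.1   1.02  0.93  2.2  -0.03 -0.04]
shift cm [ 0.06 -0.11 -0.1 ] turn [ 0.003 -0.003  0.001]
shift cm [-0.47 -0.12  0.5 ] turn [ 0.003 -0.003  0.001]
shift cm [-1.07 -0.12  1.17] turn [ 0.003 -0.003  0.001]
```

carry_out(series="0 -0.1 0 0 0 0 0.5;-0.2 -0.1 0.25 0 0 0 0.5;-0.4 -0.1 0.45 0 0 0 0.5;-0.55 -0.1 0.6 0 0 0 0.5;-0.55 -0.1 0.6 0 0 0 0.5")

```text
t: 13.8
position: [533.0, 3.5, 48.9]
tcp_rot: [0.022, 0.935, 0.01, -0.353]
contact_force: [0.2, 0.6, -1.6]
width: 57.3
```

carry_out(series="-0.13 0 0.15 0 0 0 0.5;-0.26 0 0.3 0 0 0 0.5;-0.26 0 0.3 0 0 0 0.5")

```text
t: 14.18
position: [533.1, 3.5, 45.0]
tcp_rot: [0.022, 0.935, 0.01, -0.353]
contact_force: [-0.3, -0.5, -0.6]
width: 57.3
```

carry_out(series="-0.13 0 0.15 0 0 0 0.5;-0.26 0 0.3 0 0 0 0.5;-0.33 0 0.38 0 0 0 0.5;-0.33 0 0.38 0 0 0 0.5")

```text
t: 14.68
position: [533.0, 3.5, 40.0]
tcp_rot: [0.022, 0.935, 0.01, -0.353]
contact_force: [-0.4, -1.1, -1.6]
width: 56.9
```

carry_out(series="-0.07 0 0.08 0 0 0 0.5;-0.07 0 0.08 0 0 0 0.5;-0.07 0 0.08 0 0 0 0.6;-0.07 0 0.08 0 0 0 0.72;-0.07 0 0.08 0 0 0 0.8;-0.07 0 0.08 0 0 0 0.85;-0.07 0 0.08 0 0 0 0.85;-0.07 0 0.08 0 0 0 0.85")

```text
t: 15.68
position: [533.1, 3.5, 39.0]
tcp_rot: [0.022, 0.935, 0.01, -0.353]
contact_force: [-0.3, -0.8, 0.3]
width: 72.9
```

```bash
python3 - <<'E'
from kin import *
st()
for x,z,th in((10,110,.72),(-10,130,.6),(0,150,.5)):
  q=W(LAB,x,0,z);R2=toolR(LAB[1],th); row(q,R2); print(ik(q,R2))
E
```

```text
t 15.68 p [533.1   3.5  39. ] eul [[-0.75, 0.048, -0.66], [0.034, 0.999, 0.034], [0.661, 0.003, -0.751]] F [-0.3 -0.8  0.3] w 72.9 q [-0.1   1.03  0.91  2.17 -0.03 -0.04]
shift cm [ 1.29 -0.05 -8.32] turn [ 0.003 -0.002  0.001]
(array([-0.00714785,  1.27266364,  1.49885923,  2.45292332,  0.02677647]), np.float64(0.0023185428906168397))
shift cm [  1.11  -0.05 -11.14] turn [ 0.003 -0.122  0.001]
(array([-0.00723928,  1.21738242,  1.49886028,  2.41099198,  0.02257493]), np.float64(0.0009448032202538348))
shift cm [  3.18  -0.04 -11.98] turn [ 0.003 -0.222  0.001]
(array([-0.00569374,  0.9444064 ,  1.10033606,  2.22637407,  0.01960377]), np.float64(1.0514419569493845e-29))
```

The cassette is down to the lifter height with no side forces, and released at a width of 73 mm. Next is the withdrawal and the cover push. I'll check joint feasibility first.

```bash
python3 - <<'E'
from kin import *
for x,z,th in((38,55,.7),(15,75,.55),(0,125,.28),(-10,175,0),(95,180,0),(95,130,0)):
  q=W(LAB,x,0,z);R2=toolR(LAB[1],th); print(x,z,th); row(q,R2); a,c=ik(q,R2); print('   ',a.round(2),round(c,4))
E
```

```text
38 55 0.7
shift cm [-0.24 -0.08 -2.34] turn [ 0.003 -0.022  0.001]
    [-0.01  1.06  0.99  2.2   0.03] 0.0
15 75 0.55
shift cm [-0.65 -0.07 -5.36] turn [ 0.003 -0.172  0.001]
    [-0.01  0.91  0.87  2.07  0.02] 0.0
0 125 0.28
shift cm [  1.53  -0.05 -10.11] turn [ 0.004 -0.442  0.001]
    [-0.    0.57  0.55  1.83  0.01] 0.0
-10 175 0
shift cm [  4.08  -0.03 -14.52] turn [ 0.004 -0.722  0.   ]
    [-0.    0.24  0.26  1.59  0.  ] 0.0
95 180 0
shift cm [12.29 -0.04 -7.96] turn [ 0.004 -0.722  0.   ]
    [ 0.01 -0.03 -0.03  1.57 -0.  ] 0.0
95 130 0
shift cm [ 8.99 -0.06 -4.2 ] turn [ 0.004 -0.722  0.   ]
    [ 0.01 -0.04 -0.14  1.47  0.  ] 0.0
```

carry_out(series="-0.1 0 -1.2 0 -0.01 0 0.85;-0.24 0 -2.4 0 -0.02 0 0.85;-0.5 0 -4 0 -0.1 0 0.85;-0.65 0 -5.4 0 -0.17 0 0.85;0.4 0 -7.7 0 -0.3 0 0.85;1.5 0 -10.1 0 -0.44 0 0.85;2.8 0 -12.3 0 -0.58 0 0.5;4.1 0 -14.5 0 -0.72 0 0;4.1 0 -14.5 0 -0.72 0 0;4.1 0 -14.5 0 -0.72 0 0")

```text
t: 16.92
position: [598.0, -0.1, 174.5]
tcp_rot: [0.024, 1.0, 0.002, -0.002]
contact_force: [-0.3, 0.6, -0.5]
width: 0.7
```

```bash
python3 - <<'E'
from kin import *
st()
im=vision.snapshot('side'); cv2.imwrite('pics/s5.png',im[:,:,::-1])
a=im[150:240,220:330,::-1]
cv2.imwrite('pics/c9.png',cv2.convertScaleAbs(cv2.resize(a,None,fx=6,fy=6,interpolation=cv2.INTER_CUBIC),alpha=1.5))
# dots expected pix with cassette set on the lifter (top 86)
for x in(17.7,52.7): print(proj('side',W(LAB,x,0,86)).round(1))
im,d=dots((255,195,290,222)); print(d)
for x,z in((-10,185),(100,185),(100,130)): row(W(LAB,x,0,z),toolR(LAB[1],0))
E
```

```text
t 16.93 p [ 5.980e+02 -1.000e-01  1.745e+02] eul [[-0.999, 0.048, -0.003], [0.048, 0.999, 0.004], [0.003, 0.003, -1.0]] F [-0.3  0.6 -0.5] w 0.7 q [-0.11  0.24  0.27  1.6   0.   -0.07]
[268.6 198.2]
[256.9 200.5]
[(np.int32(236), [268.6, 198.4]), (np.int32(2), [289.7, 200.9]), (np.int32(120), [285.7, 203.0]), (np.int32(31), [279.3, 204.7])]
shift cm [ 0.01 -0.01 -1.21] turn [ 0.003 -0.006 -0.001]
shift cm [11.01 -0.02 -1.15] turn [ 0.003 -0.006 -0.001]
shift cm [10.98 -0.04  4.35] turn [ 0.003 -0.006 -0.001]
```

The front dot is seen at (268.6,198.4) and predicted at (268.6,198.2) for a cassette sitting on the lifter, so it is seated. Now I'll move closed fingers over and behind the cover.

carry_out(series="0 0 -1.2 0 0 0 0;4 0 -1.2 0 0 0 0;7.5 0 -1.2 0 0 0 0;11 0 -1.2 0 0 0 0;11 0 1 0 0 0 0;11 0 3 0 0 0 0;11 0 4.3 0 0 0 0;11 0 4.3 0 0 0 0;11 0 4.3 0 0 0 0")

```text
t: 18.15
position: [488.8, 5.2, 132.9]
tcp_rot: [0.024, 1.0, 0.002, -0.0]
contact_force: [0.1, 0.0, 0.6]
width: -0.2
```

```bash
python3 - <<'E'
from kin import *
st()
R=toolR(LAB[1],0)
for ph in (1.05,.95,.85,.75,.65,.55,.45,.35,.25,.15,.08,0,-.03):
    s=100; c,sn=np.cos(ph),np.sin(ph)
    x=88-s*c+22*sn; z=62+s*sn+22*c
    xe=x+11*sn; 
    print(ph,round(x),round(z),end=' '); row(W(LAB,xe,0,z-35.5),R)
E
```

```text
t 18.15 p [488.8   5.2 132.9] eul [[-0.999, 0.048, -0.001], [0.048, 0.999, 0.003], [0.001, 0.003, -1.0]] F [0.1 0.  0.6] w -0.2 q [-0.13 -0.05 -0.13  1.49  0.   -0.08]
1.05 57 160 shift cm [-3.28 -0.05  0.87] turn [ 0.003 -0.001 -0.001]
0.95 48 156 shift cm [-4.3  -0.05  1.22] turn [ 0.003 -0.001 -0.001]
0.85 39 152 shift cm [-5.29 -0.05  1.67] turn [ 0.003 -0.001 -0.001]
0.75 30 146 shift cm [-6.23 -0.05  2.21] turn [ 0.003 -0.001 -0.001]
0.65 22 140 shift cm [-7.13 -0.05  2.83] turn [ 0.003 -0.001 -0.001]
0.55 14 133 shift cm [-7.97 -0.05  3.53] turn [ 0.003 -0.001 -0.001]
0.45 8 125 shift cm [-8.74 -0.05  4.3 ] turn [ 0.003 -0.001 -0.001]
0.35 2 117 shift cm [-9.43 -0.06  5.13] turn [ 0.003 -0.001 -0.001]
0.25 -3 108 shift cm [-10.04  -0.06   6.02] turn [ 0.003 -0.001 -0.001]
0.15 -8 99 shift cm [-10.57  -0.06   6.96] turn [ 0.003 -0.001 -0.001]
0.08 -10 92 shift cm [-10.88  -0.06   7.64] turn [ 0.003 -0.001 -0.001]
0 -12 84 shift cm [-11.17  -0.06   8.43] turn [ 0.003 -0.001 -0.001]
-0.03 -13 81 shift cm [-11.27  -0.07   8.73] turn [ 0.003 -0.001 -0.001]
```

carry_out(series="-2.5 0 0.7 0 0 0 0;-3.3 0 0.9 0 0 0 0;-3.9 0 1.1 0 0 0 0;-4.3 0 1.2 0 0 0 0;-4.8 0 1.4 0 0 0 0;-5.3 0 1.7 0 0 0 0;-5.8 0 1.9 0 0 0 0;-6.2 0 2.2 0 0 0 0;-6.7 0 2.5 0 0 0 0;-7.1 0 2.8 0 0 0 0")

```text
t: 19.4
position: [558.7, 2.1, 103.3]
tcp_rot: [0.024, 1.0, 0.002, -0.002]
contact_force: [-3.8, -0.0, 1.0]
width: -0.2
```

```bash
python3 - <<'E'
from kin import *
st()
im=vision.snapshot('side'); cv2.imwrite('pics/s6.png',im[:,:,::-1])
R=toolR(LAB[1],0)
for ph in (.65,.55,.45,.35,.25,.15):
    s=100; c,sn=np.cos(ph),np.sin(ph)
    x=88-s*c+22*sn; z=62+s*sn+22*c
    print(ph,round(x),round(z),end=' '); row(W(LAB,x+11*sn,0,z-35.5),R)
E
```

```text
t 19.4 p [558.7   2.1 103.3] eul [[-0.999, 0.048, -0.003], [0.048, 0.999, 0.004], [0.003, 0.003, -1.0]] F [-3.8 -0.   1. ] w -0.2 q [-0.12  0.14  0.01  1.44  0.   -0.07]
0.65 22 140 shift cm [-0.08 -0.06 -0.16] turn [ 0.004 -0.003 -0.001]
0.55 14 133 shift cm [-0.92 -0.06  0.54] turn [ 0.004 -0.003 -0.001]
0.45 8 125 shift cm [-1.69 -0.07  1.31] turn [ 0.004 -0.003 -0.001]
0.35 2 117 shift cm [-2.39 -0.07  2.14] turn [ 0.004 -0.003 -0.001]
0.25 -3 108 shift cm [-3.   -0.07  3.03] turn [ 0.004 -0.003 -0.001]
0.15 -8 99 shift cm [-3.53 -0.07  3.97] turn [ 0.004 -0.003 -0.001]
```

About 4 N against the tips, so the cover is moving. I'll keep following the arc.

carry_out(series="-0.5 0 0.2 0 0 0 0;-0.9 0 0.5 0 0 0 0;-1.3 0 0.9 0 0 0 0;-1.7 0 1.3 0 0 0 0;-2.1 0 1.7 0 0 0 0;-2.4 0 2.2 0 0 0 0;-2.7 0 2.6 0 0 0 0;-3 0 3 0 0 0 0;-3.3 0 3.5 0 0 0 0;-3.5 0 4 0 0 0 0")

```text
t: 20.7
position: [594.2, 0.4, 63.9]
tcp_rot: [0.024, 1.0, 0.002, -0.001]
contact_force: [-2.1, -0.3, 2.6]
width: 0.2
```

```bash
python3 - <<'E'
from kin import *
st()
R=toolR(LAB[1],0)
for ph in (.15,.08,0,-.03):
    s=100; c,sn=np.cos(ph),np.sin(ph)
    x=88-s*c+22*sn; z=62+s*sn+22*c
    print(ph,round(x),round(z),end=' '); row(W(LAB,x+11*sn,0,z-35.5),R)
E
```

```text
t 20.7 p [5.942e+02 4.000e-01 6.390e+01] eul [[-0.999, 0.048, -0.001], [0.048, 0.999, 0.003], [0.001, 0.003, -1.0]] F [-2.1 -0.3  2.6] w 0.2 q [-0.11  0.24  0.04  1.38  0.   -0.07]
0.15 -8 99 shift cm [-0.01 -0.06  0.07] turn [ 0.003 -0.001 -0.001]
0.08 -10 92 shift cm [-0.32 -0.06  0.74] turn [ 0.003 -0.001 -0.001]
0 -12 84 shift cm [-0.61 -0.07  1.54] turn [ 0.003 -0.001 -0.001]
-0.03 -13 81 shift cm [-0.71 -0.07  1.84] turn [ 0.003 -0.001 -0.001]
```

carry_out(series="-0.15 0 0.35 0 0 0 0;-0.3 0 0.75 0 0 0 0;-0.45 0 1.15 0 0 0 0;-0.6 0 1.5 0 0 0 0;-0.6 0 1.7 0 0 0 0;-0.6 0 1.7 0 0 0 0")

```text
t: 21.45
position: [599.1, 0.3, 51.0]
tcp_rot: [0.024, 1.0, 0.001, -0.001]
contact_force: [-10.1, 0.5, 17.3]
width: 0.1
```

carry_out(series="0.1 0 0.1 0 0 0 0;0.2 0 0.2 0 0 0 0;0.2 0 0.2 0 0 0 0;0.2 0 0.2 0 0 0 0")

```text
t: 21.95
position: [599.2, 0.3, 50.9]
tcp_rot: [0.024, 1.0, 0.001, 0.002]
contact_force: [-8.6, -0.4, 21.3]
width: -0.0
```

```bash
python3 - <<'E'
from kin import *
st()
im=vision.snapshot('side'); cv2.imwrite('pics/s7.png',im[:,:,::-1])
E
```

```text
t 21.95 p [5.992e+02 3.000e-01 5.090e+01] eul [[-0.999, 0.047, 0.003], [0.047, 0.999, 0.003], [-0.003, 0.003, -1.0]] F [-8.6 -0.4 21.3] w -0.0 q [-0.11  0.25  0.03  1.35  0.   -0.07]
```

The tip no longer moves while the force grows, so this is a hard stop. One slightly firmer press, then I'll back off and check the edge height.

carry_out(series="0.1 0 0.15 0 0 0 0;0.1 0 0.15 0 0 0 0;0.1 0 0.15 0 0 0 0;0.1 0 0 0 0 0 0;0.1 0 -1 0 0 0 0;0.1 0 -4 0 0 0 0;0.1 0 -8 0 0 0 0;0.1 0 -12 0 0 0 0;4 0 -13 0 0 0 0;8 0 -14 0 0 0 0")

```text
t: 23.25
position: [518.7, 3.6, 185.2]
tcp_rot: [0.024, 1.0, 0.002, -0.0]
contact_force: [1.0, 0.1, 1.1]
width: 0.2
```

```bash
python3 - <<'E'
from kin import *
st()
im=vision.snapshot('side'); cv2.imwrite('pics/s8.png',im[:,:,::-1])
t=vision.snapshot('top'); cv2.imwrite('pics/t8.png',t[:,:,::-1])
a=cv2.resize(im[170:240,225:305,::-1],None,fx=7,fy=7,interpolation=cv2.INTER_CUBIC)
# mark predicted shut outer-face corners (x -29 & 88, y +-45, z 84)
for ph,col in((0,(0,0,255)),(.06,(0,255,255))):
  c,s=np.cos(ph),np.sin(ph); print(ph,end=' ')
  for L in(117,0):
    for y in(-45,45):
      q=proj('side',W(LAB,88-L*c+22*s,y,62+L*s+22*c)); print(q.round(1),end=' ')
      cv2.circle(a,tuple(int(v) for v in (q-[225,170]+.5)*7),4,col,1)
  print()
cv2.imwrite('pics/c10.png',cv2.convertScaleAbs(a,alpha=1.4))
E
```

```text
t 23.25 p [518.7   3.6 185.2] eul [[-0.999, 0.048, 0.0], [0.048, 0.999, 0.003], [0.0, 0.003, -1.0]] F [1.  0.1 1.1] w 0.2 q [-0.12  0.03  0.05  1.6   0.   -0.08]
0 [277.8 188.9] [290.3 203.2] [239.8 196.1] [250.3 211.4] 
0.06 [277.3 186.9] [289.9 201.1] [239.3 196.2] [249.8 211.5]
```

View pics/c10.png

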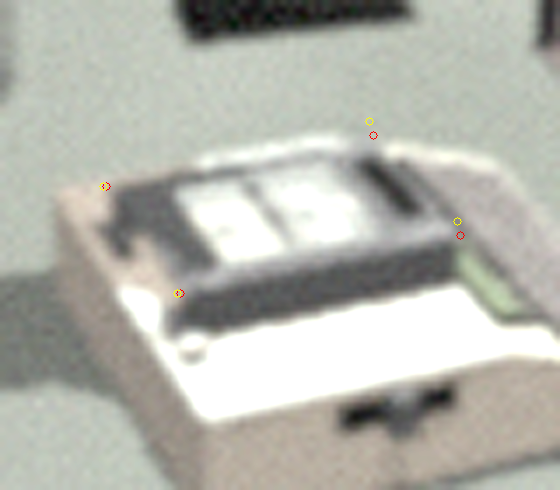

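The last picture shows the cover flat. Its near front corner is at about (290,203), on the "shut" mark, and the far corner is no higher than its mark, with an even gap along the deck. Last, I'll check that the cover stays put and the other things haven't moved, then hand in.

carry_out(series="0 0 0 0 0 0 0;0 0 0 0 0 0 0;0 0 0 0 0 0 0;0 0 0 0 0 0 0;0 0 0 0 0 0 0;0 0 0 0 0 0 0;0 0 0 0 0 0 0;0 0 0 0 0 0 0")

```text
t: 24.35
position: [518.2, 3.7, 185.2]
tcp_rot: [0.024, 1.0, 0.002, -0.001]
contact_force: [0.3, 0.2, 0.0]
width: 0.0
```

```bash
python3 - <<'E'
from kin import *
st()
im=vision.snapshot('side')[:,:,::-1]; t=vision.snapshot('top')[:,:,::-1]
d=lambda a,b,r:round(float(np.abs(cv2.GaussianBlur(a,(0,0),1).astype(int)-cv2.GaussianBlur(b,(0,0),1).astype(int))[r].mean()),2)
s8,s0,t0=[cv2.imread('pics/'+n) for n in('s8.png','side0.png','top0.png')]
print('cover drift',d(im,s8,np.s_[180:220,235:300]))
for n,a,b,r in(('level',im,s0,np.s_[160:240,310:375]),('pull',im,s0,np.s_[235:275,345:380]),('jar',im,s0,np.s_[150:190,200:230]),('blue',im,s0,np.s_[280:320,225:262]),('green',im,s0,np.s_[295:342,318:358]),('doorstop',t,t0,np.s_[172:224,126:156]),('jar top',t,t0,np.s_[250:292,108:155]),('empty ref',im,s0,np.s_[340:380,300:400])): print(n,d(a,b,r))
print(arm.finish_job())
E
```

```text
t 24.35 p [518.2   3.7 185.2] eul [[-0.999, 0.048, -0.001], [0.048, 0.999, 0.003], [0.002, 0.003, -1.0]] F [0.3 0.2 0. ] w 0.0 q [-0.12  0.03  0.05  1.6   0.   -0.08]
cover drift 0.58
level 2.18
pull 2.16
jar 2.05
blue 2.2
green 2.09
doorstop 5.95
jar top 8.66
empty ref 2.25
the job is handed in; nothing more can be done
None
```

The cassette is in the bay with its nose towards the keyboard, and the cover is shut. The job was handed in at about 24 s of the 61 s allowed.

**How it went**
- **Tool offset:** The pictures showed the real fingertips about 35–40 mm short of the reported TCP. The first descent closed on nothing. A light touch on the bare shelf (11 N) gave the correction.
- **Loading:** I gripped the cassette leaning about 41° to its nose side and lowered it level into the bay. There was no side force, and I let go at the lifter height.
- **Closing:** I pushed the cover down with closed fingers to a hard stop (21 N measured, then a slightly firmer press), then backed off.

**Last checks**
- **Cassette:** Before closing, its front dot was within 0.2 pixel of where a seated cassette should show it; the cover hid the rear dot.
- **Cover:** The last picture shows it flat at the predicted shut position, and it did not drift over the following second. The press stopped about 2 mm higher than I expected. I put that down to uncertainty in the fingertip length, since the picture agrees with shut.
- **Other things:** In the side view, the level, drawer pull, jar, and blue and green cassettes changed no more than bare shelf did.
- **Unsettled:** In the top view, the door stop and jar areas changed more (6.0 and 8.7, against about 2 for bare shelf in the side view). The jar was unchanged in the side view and the arm was never near either, so I think it is the arm or its shadow. I did not confirm that.
- **Joint limit:** Joint 4 reached its 2.29 limit once while carrying, where the controller stopped it.

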